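# Set a board out to the length gauge for sawing

## Task

First lower the lid of the screw case shut so that no sawdust falls in. Then slide the board outward along the sawing block, over the closed case, until its outer end is exactly under the blade of the length gauge; keep it flat on the block and pointing straight out, never lifting it off or letting it tip. Finish while still holding the board level there with the gripper, because it would tip off if let go; leave all the other things where they are.

Things in the scene. Friction and masses are not known exactly. Their poses are not given: they have to be found in the camera images.
- block: Fixed wooden sawing block, 150 (its x) x 300 (its y) x 100 mm high; origin at the centre of its underside on the table, top face level at 100 mm. Its +y axis, roughly the robot's left, is the outward direction; its outer edge lies 150 mm along +y from the origin. The board, case and gauge lie along this axis.
- board: Loose plain wooden board, 60 (its x) x 320 (its y) x 22 mm thick, about 0.28 kg, evenly heavy, lying flat on the block and almost along it; origin at the centre of its underside, +y outward. Grip it across its 60 mm width from above, or press it down; only its 22 mm thickness stands above the block's top, which is wider than the board.
- board_mid (a point): Centre of the board, half-way up its thickness; axes as the board's.
- board_end (a point): Centre of the board's outer end face: 160 mm along the board's +y from its centre, half-way up its thickness.
- gauge: Fixed steel length gauge: 50 x 50 mm base, 144 mm post and a thin flat blade (4 mm wide, 8 mm high) reaching 120 mm from the post along -x over the board's path, beyond the case. Origin under the post, on the table; heading as the block's, +y outward. The blade's centre line, the mark, is at y = 0 here. It asks for 195 to 240 mm of overhang: over half the board, which tips there unless held.
- gauge_tip (a point): Point on the underside of the gauge's blade, on its centre line, 115 mm from the post, 132 mm above the table: about over the board's centre line and 10 mm above its top, so the board passes freely under it.
- case: Fixed grey plastic screw case, 140 (its x) x 110 (its y) x 45 mm high, standing on the table beyond the block's outer edge, under the path of the board; origin at the centre of its underside; heading as the block's, +x away from the robot.
- lid (a joint): Angle of the case's lid in rad: 0 = closed, about 1.1 to 1.5 at the start (standing open), stop at 1.7. The hinge is stiff: the lid stays wherever it is left and needs about 1 to 2 N at its free edge to lower it.
- lid_hinge (a point): Middle of the lid's hinge line, on the far (+x) rim of the case, 45.5 mm above the table; the hinge line runs along the case's y. The axes of this point turn with the lid; -x points along the lid from hinge to free edge, +z out of its outer face.
- lid_edge (a point): Middle of the lid's free edge, half-way through its 8 mm thickness: 140 mm from the hinge along the lid's -x. The lid is 110 mm wide (along y); a thumb tab 50 mm wide and 6 mm thick juts 13 mm beyond the edge. Closed, the lid's outer face is 53.5 mm above the table.
- offcut: Bystander: small wood offcut 40 x 90 x 30 mm, lying on the table on the robot's side of the block; origin at the centre of its underside. To be left alone.
- screwdriver: Bystander: screwdriver lying on the table on the robot's side of the case; origin at the centre of its underside. To be left alone.
- tape: Bystander: roll of tape lying flat, 90 mm across, 25 mm high, on the far side of the block; origin at the centre of its underside. To be left alone.
- jar: Bystander: closed glass jar, 60 mm across, 75 mm high, on the far side of the block; origin at the centre of its underside. To be left alone.
- glue: Bystander: upright glue bottle, 56 mm across, 160 mm high, right of the block; origin at the centre of its underside. To be left alone.
- mug: Bystander: white mug, 80 mm across, 90 mm high, left of the table; origin at the centre of its underside. To be left alone.
Things that resemble listed ones, but are neither listed nor needed, are in the scene too. Leave any turquoise or yellow look-alike of the case alone. Leave any red look-alike of the gauge alone.

How it is judged:
On the way, in this order (a step that is already met when the one before it is completed fails the run):
1. the lid is shut (under 0.06 rad) while the board is still short of the case (value of joint lid below 0.06 rad and y of board_end in the frame of block below 0.22 m), for 0.2 s.
2. the board's outer end is at the gauge's blade, within 6 mm, and level (y of board_end in the frame of gauge between -0.006 and 0.006 m and angle between board_mid's own z axis and vertical below 0.05 rad and z of board_mid in the frame of block between 0.105 and 0.117 m), for 0.2 s.
At the end, for the whole second after the job is handed in: Lid shut (under 0.06 rad); the board's outer end within 6 mm of the line of the gauge's blade; board level (under 0.05 rad, within 6 mm of lying on the block), along the block within 0.1 rad, at rest, held by the fingers (over 1 N), touching neither case nor gauge (all of step 2 and value of joint lid below 0.06 rad and angle between the y axis of board and the y axis of block, either way round below 0.1 rad and linear speed of board below 0.02 m/s and contact force between the fingers and board above 1 N and contact force between board and case below 0.2 N and contact force between board and gauge below 0.2 N); the arm keeps its last pose, push and grip.
It fails at once if the board tips or is tilted by more than 0.15 rad (angle between board_mid's own z axis and vertical above 0.15 rad).
It fails at once if the board is lifted more than 20 mm off the block (height (world z) of board_mid above 0.131 m).
It fails at once if a bystander is moved by more than 30 mm (distance of any of offcut, screwdriver, tape, jar, glue, mug from where it was at the start of the episode above 0.03 m).
It also fails if it takes over 48 s, if anything falls off the work surface, if the arm or the gripper's body presses on something with over 40 N, if the wrist force passes 120 N, or if a joint passes its speed limit or range.

## Robot

A 6-joint arm with a two-finger parallel gripper is mounted at the origin on the work surface. World frame = base frame: x ahead of the robot, y to its left, z up, the work surface at z = 0. Lengths are in m, angles in rad, forces in N, time in s.
With the tool pointing down it reaches from about 0.25 to 0.775 m from the base axis. Payload 4 kg.
Tool frame: the origin (TCP) lies midway between the tips of the shut fingers; the grasp point (between the pads) lies 19 mm behind it; z points along the fingers, y is the line along which they close (so a half turn about z gives the same grasp; the last joint's range is limited). The gripper opens to 85 mm and grips with 20 to 120 N. Pads are 22 mm wide; open, the fingers measure 114 mm over their backs; the gripper's body (76 mm by 85 mm) begins 54 mm behind the grasp point. The pads swing forward as they close: fully open they stand 13 mm farther back than shut.
Start: joints at [1.222, 0.087, 1.371, -0, 1.684, -0.103], TCP at [0.134, 0.533, 0.231] pointing down, gripper open.
Joint ranges: [-3.1, 3.1], [-0.76, 2.03], [0.27, 2.55], [-1.08, 4.22], [0.17, 2.65], [-2.57, 2.57]. Speed limits (rad/s): [2.79, 2.79, 3.14, 3.14, 3.14, 3.14].

## Interface

Orientations are given as a unit quaternion [w, x, y, z].
In Python, from bench import telemetry, get_image, camera_model, workorder, models gives the robot as it stands.
- The arm moves only by the tool send_rows, never from a script. Its argument "moves" is a list of rows, each an object with "xyz": the shift along the tool's x, y, z normalised to -1 to 1, where 1 is 20 cm, a list of three; "turn": the turn, a rotation vector about the tool's x, y, z normalised to -1 to 1, where 1 is 45 degrees, a list of three. A call has 1 to 5 rows; each row shifts and turns the commanded pose from where the row before left it, along the tool's axes as they then stand; what a row does not reach is not made up. A row lasts 1/10 s, in which the tool goes at most 50 mm and 8.59 degrees, less where a joint would pass 70% of its speed; a pose out of reach is approached as far as the arm can. A call with a number of a shift or a turn outside -1 to 1 is refused whole. A call with a gripper value outside its range is refused whole. "fingers" is the opening, from -1 (shut) to 1 (fully open), set as the call begins (left out, the last holds). The fingers move at their own pace and stop on an object; "squeeze" is the grip in N (left out, the last holds). Time passes only in rows, so rows that do not move let the fingers close. It gives the time, the measured TCP pose, the force, the opening and the grip force at its end, in the units of the state.
- telemetry.get_obs(): the state, without advancing time (a new reading comes with each control period).
- get_image(name): name is "side" or "top"; returns (picture, depth): 400x640x3 uint8, red, green, blue; 400x640 float32, m along the optical axis (not along the pixel's ray), 0 where there is no reading.
- camera_model(name): a dict with "camera_matrix" (3x3 intrinsics, pixels), "R" (3x3) and "t" (3): a world point X has camera coordinates R X + t. Camera axes: x right, y down, z forward; pixel columns grow to the right and rows downward; lengths in m; the calibration is good to about 2 mm. A picture is of the moment at which its call begins. camera_model takes no time and is no camera call.
- workorder.job_done(): hands the job in; it is judged then, once.
Trained networks look in the newest picture that a camera, given by its name, has taken for a name from the list of things; names that differ only in an ending like _2 or _b are one class to them, and where a whole thing is asked for, a point or a joint stands for the part that bears it (a point fixed in the world has none). Each returns a list of dicts, best first, with "p" (0 to 1); they miss things now and then, are a little off and sometimes report something else, mostly with a low value. They report only what shows in the picture. A call takes as long as a camera call. They do not tell look-alikes from the thing itself.
- models.find_in(camera, query): "point" ([column, row] in pixels, amid what is visible of it).
The state is a dict: "t": time; "joint_positions": joint angles; "qvel": joint speeds; "joint_torque": joint torques, N m; "tcp_pos": TCP position; "ee_rot": TCP orientation; "contact_force": force on the tool from outside, world axes, zero at the start; "torque": the same for the moment, N m; "opening": opening from 0.0 (shut) to 1.0 (fully open); "gripper_force": force on a finger pad.
Only numpy, scipy, OpenCV 4.12 (cv2) and the standard library are available. Lean on these libraries where they do the work, as an engineer would, in place of code of your own. Each camera call takes 0.05 s, during which the arm holds its last target. There are 200 camera calls.

## Working session

There is one attempt and no reset: what is moved stays moved. The work goes in short steps, Python scripts to look and compute and a tool call to move; the robot and the scene stay as the last step left them, time stands still between calls to the robot, and variables do not carry over. Pictures are saved under pics/ and viewed, at most 10 in all, crops included, and the job is handed in when it is done.

Besides the shell and the picture viewer there is one more tool, called after "Call:" by a JSON object that holds its "name" and its "arguments". send_rows: Moves the arm, as the interface text tells. Scaled input: -1 to 1 covers 20 cm each way for a shift and 45 degrees each way for a turn. Its arguments: {"type":"object","properties":{"moves":{"type":"array","items":{"type":"object","properties":{"xyz":{"type":"array","items":{"type":"number"}},"turn":{"type":"array","items":{"type":"number"}}}}},"fingers":{"type":"number"},"squeeze":{"type":"number"}},"required":["moves"]}

```bash
mkdir -p pics; cat > h.py <<'E'
import numpy as np, cv2
from bench import telemetry, get_image, camera_model, workorder, models
def world(cam,depth,uv):
    m=camera_model(cam);K=np.array(m["camera_matrix"]);R=np.array(m["R"]);t=np.array(m["t"])
    uv=np.atleast_2d(uv).astype(float);d=np.array([depth[int(round(v)),int(round(u))] for u,v in uv])
    c=np.c_[(uv[:,0]-K[0,2])/K[0,0]*d,(uv[:,1]-K[1,2])/K[1,1]*d,d]
    return (c-t)@R
def cloud(cam,depth):
    m=camera_model(cam);K=np.array(m["camera_matrix"]);R=np.array(m["R"]);t=np.array(m["t"])
    v,u=np.mgrid[:400,:640]
    c=np.stack([(u-K[0,2])/K[0,0]*depth,(v-K[1,2])/K[1,1]*depth,depth],-1)
    return (c-t)@R
E
python3 - <<'E'
from h import *
for c in("top","side"):
    im,d=get_image(c);cv2.imwrite(f"pics/{c}0.png",im[...,::-1]);np.save(f"{c}0.npy",d)
    for n in("board","case","gauge","lid","block","offcut","screwdriver","jar","tape"):
        for r in models.find_in(c,n)[:3]:
            print(c,n,round(r["p"],2),np.round(r["point"]),np.round(world(c,d,r["point"])[0],3))
E
```

```text
top board 0.96 [368. 211.] [ 0.502 -0.16   0.12 ]
top board 0.64 [298. 204.] [0.538 0.11  0.031]
top case 0.9 [253. 258.] [0.312 0.274 0.056]
top case 0.8 [227. 188.] [0.589 0.397 0.053]
top case 0.66 [297. 202.] [0.548 0.115 0.014]
top gauge 0.58 [176. 183.] [0.607 0.612 0.035]
top lid 0.84 [225. 186.] [0.596 0.406 0.053]
top lid 0.83 [257. 258.] [0.312 0.259 0.051]
top block 0.8 [360. 221.] [ 0.464 -0.133  0.097]
top offcut 0.78 [369. 247.] [ 0.372 -0.176  0.043]
top screwdriver 0.67 [319. 238.] [0.407 0.023 0.017]
top jar 0.52 [382. 187.] [ 0.611 -0.223  0.067]
top tape 0.77 [342. 184.] [ 0.637 -0.067 -0.005]
side board 0.62 [337. 258.] [ 0.5   -0.167  0.123]
side case 0.9 [236. 185.] [0.314 0.253 0.054]
side case 0.76 [301. 138.] [0.589 0.392 0.055]
side gauge 0.72 [286. 104.] [0.603 0.618 0.043]
side gauge 0.59 [338. 162.] [ 0.689  0.287 -0.001]
side lid 0.85 [302. 136.] [0.596 0.403 0.057]
side lid 0.83 [235. 184.] [0.313 0.261 0.052]
side block 0.95 [327. 272.] [ 0.466 -0.184  0.101]
side offcut 0.85 [296. 291.] [ 0.379 -0.17   0.028]
side offcut 0.3 [337. 259.] [ 0.5   -0.169  0.121]
side screwdriver 0.61 [286. 242.] [ 0.405 -0.001  0.025]
side jar 0.71 [390. 281.] [ 0.62  -0.254  0.074]
side jar 0.3 [284. 239.] [0.402 0.011 0.024]
side tape 0.73 [373. 235.] [ 0.671 -0.056  0.001]
```

View pics/top0.png

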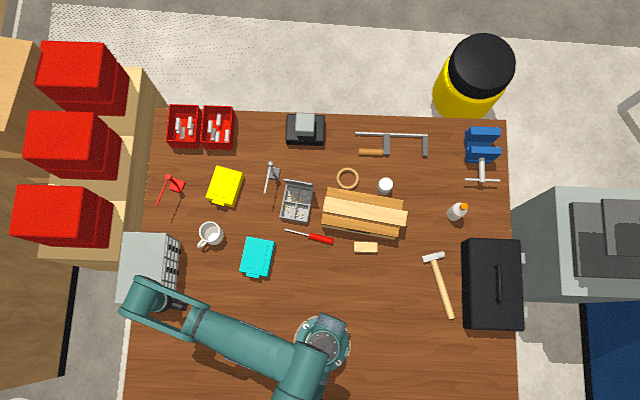

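View pics/side0.png

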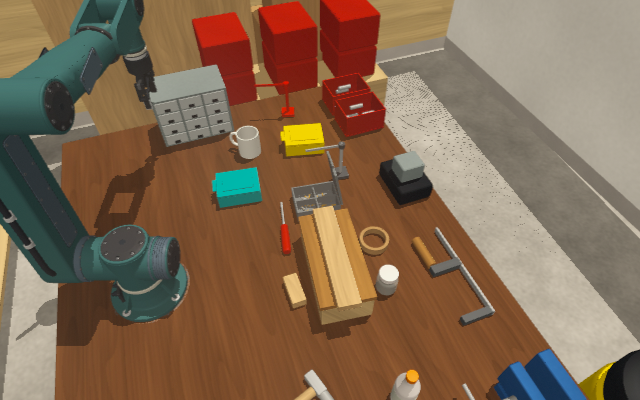

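Candidates (top/side pixels):
- **Case:** grey, open, at (297,202)/(315,197). The turquoise one at (257,258)/(237,187) and the yellow one at (225,187)/(302,139) are look-alikes.
- **Gauge:** grey at (272,177)/(340,160). The red one at (172,187)/(286,100) is a look-alike.
- **Board:** on the block at (364,207)/(335,258).

I choose the grey case and gauge, and check them in a crop.

```bash
cat > m.py <<'E'
from h import *
def rect(P): 
    r=cv2.minAreaRect((P[:,:2]*1000).astype(np.float32)); return r
def fit(cam,im,d):
    W=cloud(cam,d);ok=d>0
    x,y,z=W[...,0],W[...,1],W[...,2]
    reg=ok&(x>.35)&(x<.62)&(y>-.4)&(y<.25)
    print(cam,"block",rect(W[reg&(z>.09)&(z<.108)]))
    P=W[reg&(z>.115)&(z<.13)];print("board",rect(P),P[:,2].mean(),len(P))
    g=ok&(x>.45)&(x<.8)&(y>.0)&(y<.4)
    P=W[g&(z>.125)&(z<.16)&(y>.15)];print("blade",len(P),rect(P) if len(P)>4 else P)
    P=W[g&(z>.06)&(y<.18)];print("lid",len(P));
    if len(P)>5: print(P.min(0),P.max(0)); print(P[np.argsort(-P[:,2])[:6]].round(3))
    P=W[g&(z>.035)&(z<.055)&(y<.2)];print("case rim",len(P),rect(P) if len(P)>4 else P)
if __name__=="__main__":
    for c in("top","side"): fit(c,None,np.load(c+"0.npy"))
    a=cv2.imread("pics/side0.png")[125:335,250:410];b=cv2.imread("pics/top0.png")[150:250,255:415]
    a=cv2.resize(a,None,fx=2.6,fy=2.6,interpolation=2);b=cv2.resize(b,(380,238),interpolation=2)
    o=np.zeros((546,796,3),np.uint8);o[:a.shape[0],:a.shape[1]]=a;o[:238,416:]=b;cv2.imwrite("pics/crop.png",o)
E
python3 m.py
```

```text
top block ((513.6428833007812, -61.78471374511719), (471.7962951660156, 153.51449584960938), 82.32173919677734)
board ((526.793212890625, -31.88348388671875), (557.3551025390625, 84.60292053222656), 77.01531219482422) 0.12153709481689161 1098
blade 69 ((622.6717529296875, 223.04409790039062), (107.30833435058594, 94.90043640136719), 29.019315719604492)
lid 245
[4.50526911e-01 9.32131136e-05 6.00198113e-02] [0.79996305 0.1661293  0.20558428]
[[0.588 0.104 0.206]
 [0.592 0.123 0.204]
 [0.585 0.104 0.203]
 [0.585 0.112 0.202]
 [0.592 0.138 0.199]
 [0.587 0.093 0.199]]
case rim 255 ((627.054443359375, 91.35401153564453), (180.93675231933594, 345.3701477050781), 89.10645294189453)
side block ((516.1870727539062, -70.22030639648438), (474.89453125, 150.94720458984375), 81.91849517822266)
board ((532.0803833007812, -30.5721435546875), (561.8941650390625, 87.10038757324219), 76.11376190185547) 0.12216094748963233 2328
blade 137 ((625.5200805664062, 229.55419921875), (104.7471923828125, 94.53822326660156), 31.87192153930664)
lid 369
[4.50194213e-01 5.95913906e-05 6.06914471e-02] [0.79791    0.16889074 0.2003402 ]
[[0.592 0.111 0.2  ]
 [0.589 0.113 0.199]
 [0.594 0.116 0.199]
 [0.589 0.104 0.199]
 [0.593 0.131 0.198]
 [0.593 0.122 0.198]]
case rim 450 ((635.5695190429688, 103.09235382080078), (153.8882598876953, 333.59088134765625), 87.85870361328125)
```

View pics/crop.png

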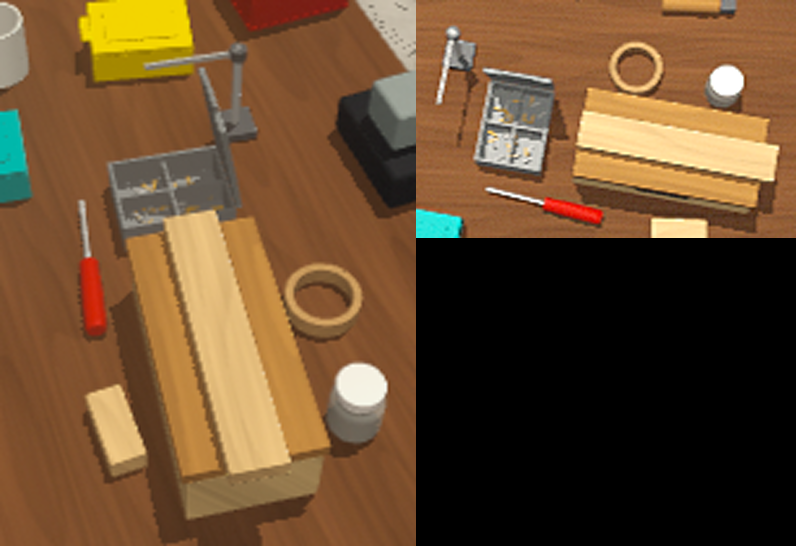

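The crop confirms both choices: the grey open case, with its lid standing on the far side, lies just beyond the block, and the steel gauge has its blade over the path. Next I refine the fits with the outliers removed.

```bash
cat > m2.py <<'E'
from h import *
def big(mask):
    n,l,s,_=cv2.connectedComponentsWithStats(mask.astype(np.uint8)); 
    return l==1+np.argmax(s[1:,4])
def show(nm,W,mask):
    P=W[mask]
    if len(P)<4: print(nm,len(P));return
    r=cv2.minAreaRect((P[:,:2]*1000).astype(np.float32))
    print(nm,len(P),"c",np.round(r[0],1),"size",np.round(r[1],1),"ang",round(r[2],1),"z",np.round(np.percentile(P[:,2],[5,50,95]),4))
if __name__=="__main__":
  for c in("top","side"):
    d=np.load(c+"0.npy");W=cloud(c,d);x,y,z=np.moveaxis(W,-1,0)
    b=(d>0)&(x>.35)&(x<.65)&(y>-.4)&(y<.07)
    print(c);show("block+board",W,big(b&(z>.09)&(z<.13)&(x<.58)))
    show("board",W,big(b&(z>.114)&(z<.13)&(x<.58)))
    g=(d>0)&(x>.5)&(x<.72)&(y>.17)&(y<.35)
    show("blade",W,g&(z>.125)&(z<.16)); P=W[g&(z>.125)&(z<.16)];
    i=np.argsort(P[:,0]);print(P[i[:5]].round(3).tolist(),P[i[-4:]].round(3).tolist())
    for a,e in((.13,.145),):
        q=P[(P[:,2]<e)];k=np.polyfit(q[:,0],q[:,1],1);print("line y=kx+c",k,"dir ang",np.degrees(np.arctan(k[0])))
    L=(d>0)&(x>.57)&(x<.66)&(y>.03)&(y<.19)&(z>.07)&(z<.21);show("lid",W,big(L))
    P=W[big(L)];A=np.c_[P[:,1:],np.ones(len(P))];print("lid plane x=ay+bz+c",np.linalg.lstsq(A,P[:,0],rcond=None)[0], "y",P[:,1].min(),P[:,1].max())
    show("rim",W,(d>0)&(x>.42)&(x<.575)&(y>.035)&(y<.19)&(z>.037)&(z<.055))
E
python3 m2.py
```

```text
top
block+board 2861 c [ 502.3 -147.6] size [320.  153.4] ang 82.1 z [0.0935 0.1059 0.126 ]
board 1130 c [ 501.1 -147.5] size [320.1  62.5] ang 81.4 z [0.1153 0.1212 0.1277]
blade 66 c [616.6 226.9] size [ 20.3 128.8] ang 86.6 z [0.1281 0.1403 0.1465]
[[0.553, 0.239, 0.141], [0.557, 0.239, 0.139], [0.561, 0.239, 0.138], [0.564, 0.239, 0.142], [0.569, 0.239, 0.14]] [[0.68, 0.231, 0.132], [0.68, 0.23, 0.144], [0.68, 0.222, 0.143], [0.681, 0.219, 0.143]]
line y=kx+c [-0.14374413  0.32002221] dir ang -8.179900317531436
lid 123 c [596.3 111.9] size [108.9  22.3] ang 83.0 z [0.0813 0.1733 0.1984]
lid plane x=ay+bz+c [ 0.13606943 -0.14054408  0.60113797] y 0.05663532206388006 0.16612929565324255
rim 109 c [526.1 122.9] size [110.2 109.9] ang 82.5 z [0.0375 0.0433 0.0513]
side
block+board 5273 c [ 505.4 -145.7] size [323.2 150.8] ang 81.9 z [0.0974 0.1029 0.1244]
board 2314 c [ 503.9 -145.3] size [323.1  60.8] ang 81.5 z [0.119  0.1222 0.1252]
blade 135 c [620.4 228.9] size [ 26.2 128.1] ang 86.7 z [0.1309 0.1383 0.1457]
[[0.557, 0.241, 0.14], [0.558, 0.243, 0.133], [0.56, 0.24, 0.135], [0.56, 0.241, 0.139], [0.562, 0.245, 0.139]] [[0.681, 0.221, 0.147], [0.681, 0.229, 0.144], [0.682, 0.239, 0.141], [0.685, 0.229, 0.144]]
line y=kx+c [-0.17914112  0.34268655] dir ang -10.156300681967336
lid 199 c [601.7 112.6] size [112.7  26.1] ang 84.2 z [0.0798 0.1607 0.1971]
lid plane x=ay+bz+c [ 0.1146773  -0.15650058  0.60869314] y 0.05609798476438917 0.16889073950781858
rim 199 c [524.1 125.5] size [118.2  98.7] ang 82.0 z [0.0374 0.0418 0.0482]
```

```bash
cat >> h.py <<'E'
from scipy.spatial.transform import Rotation as Ro
def rot():
    q=telemetry.get_obs()["ee_rot"];return Ro.from_quat(np.roll(q,-1))
def plan(p,yaw=None,scale=.2):
    """shift to world point p in tool axes (units), and the turn about tool z for tool y along yaw (deg, mod 180)"""
    o=telemetry.get_obs();R=rot();print("pos",np.round(o["tcp_pos"],4),"t",round(o["t"],2),"F",np.round(o["contact_force"],2),"op",o["opening"])
    print("shift units",np.round(R.inv().apply(np.array(p)-o["tcp_pos"])/scale,3))
    Y=R.as_matrix();print(Y.round(3).tolist())
    if yaw is not None:
        a=np.degrees(np.arctan2(Y[1,1],Y[0,1]));e=(yaw-a+90)%180-90;print("tool y yaw",a.round(2),"world turn needed",e.round(2),"-> tool z turn units",round(-e/45,3),-e)
E
python3 -c "
from h import *
plan([.665,.103,.26],-8.2)"
```

```text
pos [0.1339 0.5335 0.2314] t 1.0 F [0.39 0.05 0.34] op 1.0023310723228813
shift units [-3.1   -1.442 -0.143]
[[-0.97, 0.243, 0.0], [0.243, 0.97, 0.0], [-0.0, 0.0, -1.0]]
tool y yaw 75.92 world turn needed -84.12 -> tool z turn units 1.869 84.11863075093643
```

Call:
{"name": "send_rows", "arguments": {"moves": [{"turn": [0, 0, 0.187]}, {"turn": [0, 0, 0.187]}, {"turn": [0, 0, 0.187]}, {"turn": [0, 0, 0.187]}, {"turn": [0, 0, 0.187]}], "fingers": -1}}

```text
invalid input at $.moves[0]: expected keys xyz, turn
```

Call:
{"name": "send_rows", "arguments": {"moves": [{"turn": [0, 0, 0.187]}, {"turn": [0, 0, 0.187]}, {"turn": [0, 0, 0.187]}, {"turn": [0, 0, 0.187]}, {"turn": [0, 0, 0.187]}]}}

```text
invalid input at $.moves[0]: expected keys xyz, turn
```

Call:
{"name": "send_rows", "arguments": {"moves": [{"xyz": [-0.125, 0.21, -0.02]}, {"xyz": [-0.125, 0.21, -0.02]}, {"xyz": [-0.125, 0.21, -0.02]}, {"xyz": [-0.125, 0.21, -0.02]}, {"xyz": [-0.125, 0.21, -0.02]}]}}

```text
invalid input at $.moves[0]: expected keys xyz, turn
```

Call:
{"name": "send_rows", "arguments": {"moves": [{"xyz": [-0.125, 0.21, -0.02]}, {"xyz": [-0.125, 0.21, -0.02]}, {"xyz": [-0.125, 0.21, 0]}, {"xyz": [-0.125, 0.21, 0]}, {"xyz": [-0.125, 0.21, 0]}]}}

```text
invalid input at $.moves[0]: expected keys xyz, turn
```

Both keys are needed in every row.

Call:
{"name": "send_rows", "arguments": {"moves": [{"xyz": [0, 0, 0], "turn": [0, 0, 0.187]}, {"xyz": [0, 0, 0], "turn": [0, 0, 0.187]}, {"xyz": [0, 0, 0], "turn": [0, 0, 0.187]}, {"xyz": [0, 0, 0], "turn": [0, 0, 0.187]}, {"xyz": [0, 0, 0], "turn": [0, 0, 0.187]}], "fingers": -1}}

```text
t: 1.5
tcp_pos: [0.1339, 0.5335, 0.2313]
ee_rot: [0.0, 0.473, 0.881, 0.0]
contact_force: [-1.3, -0.3, -0.1]
opening: 0.146
gripper_force: 0.0
```

Call:
{"name": "send_rows", "arguments": {"moves": [{"xyz": [0, 0, 0], "turn": [0, 0, 0.187]}, {"xyz": [0, 0, 0], "turn": [0, 0, 0.187]}, {"xyz": [0, 0, 0], "turn": [0, 0, 0.187]}, {"xyz": [0, 0, 0], "turn": [0, 0, 0.187]}, {"xyz": [0, 0, 0], "turn": [0, 0, 0.187]}]}}

```text
t: 2.0
tcp_pos: [0.1338, 0.5335, 0.2314]
ee_rot: [-0.0, 0.758, 0.652, 0.0]
contact_force: [-0.2, -0.2, 0.1]
opening: -0.001
gripper_force: 0.0
```

Call:
{"name": "send_rows", "arguments": {"moves": [{"xyz": [-0.125, 0.21, -0.02], "turn": [0, 0, 0]}, {"xyz": [-0.125, 0.21, -0.02], "turn": [0, 0, 0]}, {"xyz": [-0.125, 0.21, -0.02], "turn": [0, 0, 0]}, {"xyz": [-0.125, 0.21, -0.02], "turn": [0, 0, 0]}, {"xyz": [-0.125, 0.21, -0.02], "turn": [0, 0, 0]}]}}

```text
t: 2.5
tcp_pos: [0.325, 0.3784, 0.2517]
ee_rot: [-0.0, 0.756, 0.655, 0.0]
contact_force: [0.6, -0.2, -0.4]
opening: 0.001
gripper_force: 0.0
```

Call:
{"name": "send_rows", "arguments": {"moves": [{"xyz": [-0.125, 0.21, -0.02], "turn": [0, 0, 0]}, {"xyz": [-0.125, 0.21, -0.02], "turn": [0, 0, 0]}, {"xyz": [-0.125, 0.21, 0], "turn": [0, 0, 0]}, {"xyz": [-0.125, 0.21, 0], "turn": [0, 0, 0]}, {"xyz": [-0.125, 0.21, 0], "turn": [0, 0, 0]}]}}

```text
t: 3.0
tcp_pos: [0.5151, 0.2244, 0.2596]
ee_rot: [0.0, 0.756, 0.654, 0.0]
contact_force: [0.6, 1.0, 0.7]
opening: 0.002
gripper_force: 0.0
```

```bash
python3 -c "
from h import *
plan([.665,.103,.26],-8.2)"
```

```text
pos [0.5151 0.2244 0.2596] t 3.0 F [0.56 0.97 0.73] op 0.0023047598291381505
shift units [-0.493  0.829 -0.002]
[[0.143, 0.99, 0.001], [0.99, -0.143, 0.001], [0.001, 0.001, -1.0]]
tool y yaw -8.25 world turn needed 0.05 -> tool z turn units -0.001 -0.04579677366101009
```

Call:
{"name": "send_rows", "arguments": {"moves": [{"xyz": [-0.123, 0.207, 0], "turn": [0, 0, 0]}, {"xyz": [-0.123, 0.207, 0], "turn": [0, 0, 0]}, {"xyz": [-0.123, 0.207, 0], "turn": [0, 0, 0]}, {"xyz": [-0.123, 0.207, 0], "turn": [0, 0, 0]}, {"xyz": [0, 0, 0.14], "turn": [0, 0, 0]}]}}

```text
t: 3.5
tcp_pos: [0.6694, 0.0997, 0.2336]
ee_rot: [0.004, 0.758, 0.652, 0.003]
contact_force: [0.4, -0.1, 0.5]
opening: -0.001
gripper_force: 0.0
```

Call:
{"name": "send_rows", "arguments": {"moves": [{"xyz": [0, 0, 0.15], "turn": [0, 0, 0]}, {"xyz": [0, 0, 0.15], "turn": [0, 0, 0]}, {"xyz": [0, 0, 0.12], "turn": [0, 0, 0]}, {"xyz": [0, 0, 0], "turn": [0, 0, 0]}, {"xyz": [0, -0.1, 0], "turn": [0, 0, 0]}]}}

```text
t: 4.0
tcp_pos: [0.6446, 0.1071, 0.1464]
ee_rot: [-0.0, 0.756, 0.654, -0.0]
contact_force: [0.4, 0.5, 0.7]
opening: 0.001
gripper_force: 0.0
```

```bash
python3 - <<'E'
from h import *
plan([.6,.112,.146])
h=np.array([.608,.112]);r=.1
for th in np.radians([80,70,60,50,40,30,20,10,0,-2]):
    y=-r*np.cos(th)+(.008+.012*np.sin(th))*np.sin(th); z=.0455+r*np.sin(th)+.008*np.cos(th)
    print(round(np.degrees(th)),"world along n from hinge",y.round(4),"x",(.608+.99*y).round(4),"z",z.round(4))
E
```

```text
pos [0.6446 0.1071 0.1464] t 4.0 F [0.44 0.46 0.71] op 0.0009232565130854901
shift units [-0.008 -0.224  0.002]
[[0.144, 0.99, -0.001], [0.99, -0.144, -0.0], [-0.0, -0.001, -1.0]]
80 world along n from hinge 0.0022 x 0.6101 z 0.1454
70 world along n from hinge -0.0161 x 0.5921 z 0.1422
60 world along n from hinge -0.0341 x 0.5743 z 0.1361
50 world along n from hinge -0.0511 x 0.5574 z 0.1272
40 world along n from hinge -0.0665 x 0.5422 z 0.1159
30 world along n from hinge -0.0796 x 0.5292 z 0.1024
20 world along n from hinge -0.0898 x 0.5191 z 0.0872
10 world along n from hinge -0.0967 x 0.5122 z 0.0707
0 world along n from hinge -0.1 x 0.509 z 0.0535
-2 world along n from hinge -0.1002 x 0.5088 z 0.05
```

Call:
{"name": "send_rows", "arguments": {"moves": [{"xyz": [0, -0.09, 0], "turn": [0, 0, 0]}, {"xyz": [0, -0.09, 0.005], "turn": [0, 0, 0]}, {"xyz": [0, -0.092, 0.016], "turn": [0, 0, 0]}, {"xyz": [0, -0.09, 0.03], "turn": [0, 0, 0]}, {"xyz": [0, 0, 0], "turn": [0, 0, 0]}]}}

```text
t: 4.5
tcp_pos: [0.571, 0.1186, 0.1386]
ee_rot: [0.0, 0.756, 0.655, 0.0]
contact_force: [1.2, 1.2, 0.4]
opening: -0.002
gripper_force: 0.0
```

Call:
{"name": "send_rows", "arguments": {"moves": [{"xyz": [0, -0.085, 0.045], "turn": [0, 0, 0]}, {"xyz": [0, -0.077, 0.057], "turn": [0, 0, 0]}, {"xyz": [0, -0.066, 0.068], "turn": [0, 0, 0]}, {"xyz": [0, -0.051, 0.076], "turn": [0, 0, 0]}, {"xyz": [0, 0, 0], "turn": [0, 0, 0]}]}}

```text
t: 5.0
tcp_pos: [0.5159, 0.1261, 0.0872]
ee_rot: [-0.001, 0.756, 0.655, -0.001]
contact_force: [-0.5, -0.1, 0.4]
opening: -0.001
gripper_force: 0.0
```

```bash
python3 - <<'E'
from h import *
plan([.512,.126,.0707])
im,d=get_image("side");cv2.imwrite("pics/s1.png",cv2.resize(im[100:300,200:420,::-1],None,fx=2.5,fy=2.5))
E
```

```text
pos [0.5159 0.1261 0.0872] t 5.0 F [-0.53 -0.09  0.38] op -0.0011498200876982393
shift units [-0.003 -0.019  0.082]
[[0.143, 0.99, -0.002], [0.99, -0.143, -0.0], [-0.001, -0.002, -1.0]]
```

View pics/s1.png

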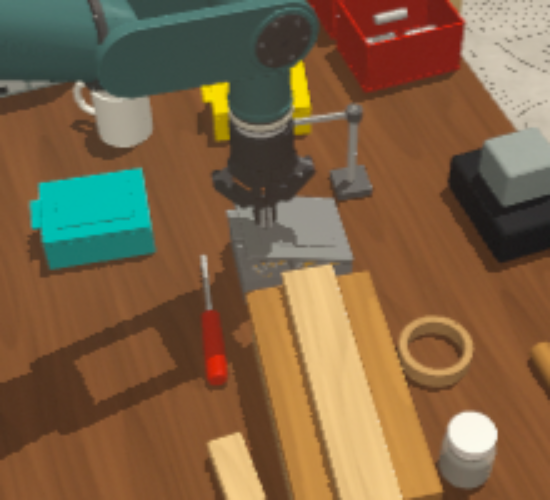

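The lid follows the finger and is nearly down. Fingers are at crop (265,215), and the lid still shows a small gap at (300,265).

Call:
{"name": "send_rows", "arguments": {"moves": [{"xyz": [0, -0.02, 0.08], "turn": [0, 0, 0]}, {"xyz": [0, -0.01, 0.07], "turn": [0, 0, 0]}, {"xyz": [0, 0, 0.02], "turn": [0, 0, 0]}, {"xyz": [0, 0, 0.01], "turn": [0, 0, 0]}, {"xyz": [0, 0, 0], "turn": [0, 0, 0]}]}}

```text
t: 5.55
tcp_pos: [0.511, 0.1268, 0.0535]
ee_rot: [-0.0, 0.756, 0.655, -0.0]
contact_force: [-4.1, -0.3, 6.6]
opening: -0.002
gripper_force: 3.4
```

Call:
{"name": "send_rows", "arguments": {"moves": [{"xyz": [0, 0, -0.2], "turn": [0, 0, 0]}, {"xyz": [0, 0, -0.25], "turn": [0, 0, 0]}, {"xyz": [0, 0, -0.25], "turn": [0, 0, 0]}, {"xyz": [-0.226, 0.026, 0], "turn": [0, 0, 0]}, {"xyz": [-0.226, 0.026, 0], "turn": [0, 0, 0]}], "fingers": -1}}

```text
t: 6.05
tcp_pos: [0.5101, 0.0356, 0.1955]
ee_rot: [0.002, 0.755, 0.656, 0.002]
contact_force: [0.5, -0.9, -0.4]
opening: 0.0
gripper_force: 0.0
```

Call:
{"name": "send_rows", "arguments": {"moves": [{"xyz": [-0.226, 0.026, 0], "turn": [0, 0, 0]}, {"xyz": [-0.226, 0.026, 0], "turn": [0, 0, 0]}, {"xyz": [-0.226, 0.026, 0], "turn": [0, 0, 0]}, {"xyz": [-0.226, 0.026, 0], "turn": [0, 0, 0]}, {"xyz": [0, 0, 0], "turn": [0, 0, 0]}], "fingers": 1}}

```text
t: 6.55
tcp_pos: [0.5027, -0.1516, 0.1921]
ee_rot: [0.001, 0.758, 0.652, -0.001]
contact_force: [-0.7, 0.9, -0.5]
opening: 0.846
gripper_force: 0.0
```

```bash
python3 - <<'E'
from h import *; from m2 import *
plan([.503,-.146,.135],-8.5)
for c in ("top","side"):
    im,d=get_image(c);W=cloud(c,d);x,y,z=np.moveaxis(W,-1,0)
    cv2.imwrite(f"pics/{c}2.png",cv2.resize(im[120:320,230:450,::-1],None,fx=2.5,fy=2.5))
    show(c+" lid",W,(d>0)&(x>.46)&(x<.6)&(y>.05)&(y<.18)&(z>.04)&(z<.2))
    P=W[(d>0)&(x>.47)&(x<.6)&(y>.06)&(y<.17)&(z>.04)&(z<.2)];A=np.c_[P[:,:2],np.ones(len(P))];print("slope",np.linalg.lstsq(A,P[:,2],rcond=None)[0])
E
```

```text
pos [ 0.5027 -0.1516  0.1921] t 6.55 F [-0.69  0.89 -0.53] op 0.8463222622617423
shift units [ 0.029 -0.003  0.285]
[[0.151, 0.989, -0.0], [0.989, -0.151, -0.003], [-0.003, 0.0, -1.0]]
tool y yaw -8.66 world turn needed 0.16 -> tool z turn units -0.004 -0.15818595729047047
top lid 903 c [532.8 121.1] size [110.3 146.6] ang 83.3 z [0.044  0.053  0.0621]
slope [0.00138767 0.01025277 0.05123713]
side lid 767 c [518.3 125.5] size [112.8 111.7] ang 83.3 z [0.0498 0.0542 0.0581]
slope [0.02686528 0.00936625 0.03928891]
```

View pics/side2.png

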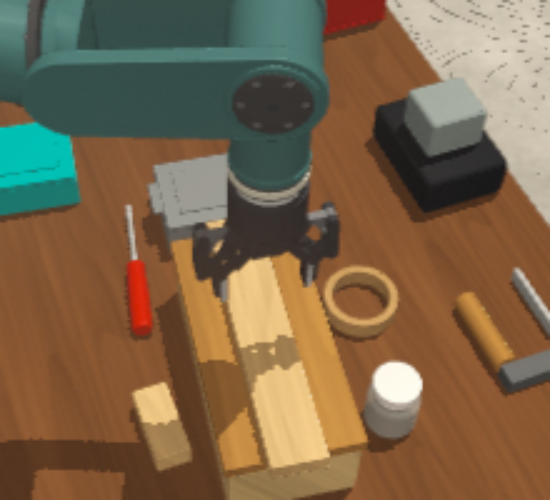

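Call:
{"name": "send_rows", "arguments": {"moves": [{"xyz": [0.03, 0, 0.15], "turn": [0, 0, 0]}, {"xyz": [0, 0, 0.15], "turn": [0, 0, 0]}, {"xyz": [0, 0, 0.1], "turn": [0, 0, 0]}, {"xyz": [0, 0, 0.05], "turn": [0, 0, 0]}, {"xyz": [0, 0, 0], "turn": [0, 0, 0]}]}}

```text
t: 7.15
tcp_pos: [0.5031, -0.1385, 0.1005]
ee_rot: [-0.002, 0.755, 0.655, -0.001]
contact_force: [1.0, 0.1, -0.7]
opening: 1.0
gripper_force: 0.0
```

Call:
{"name": "send_rows", "arguments": {"moves": [{"xyz": [0, 0, 0], "turn": [0, 0, 0]}, {"xyz": [0, 0, 0], "turn": [0, 0, 0]}, {"xyz": [0, 0, 0], "turn": [0, 0, 0]}, {"xyz": [0, 0, 0], "turn": [0, 0, 0]}, {"xyz": [0, 0, 0], "turn": [0, 0, 0]}], "fingers": -1, "squeeze": 60}}

```text
t: 7.65
tcp_pos: [0.5054, -0.1404, 0.1044]
ee_rot: [0.002, 0.756, 0.655, 0.001]
contact_force: [1.2, 0.6, 6.1]
opening: 0.68
gripper_force: 68.9
```

```bash
python3 - <<'E'
from h import *; from m2 import *
plan([.503,-.146,.1],-8.2)
for c in ("top","side"):
    im,d=get_image(c);W=cloud(c,d);x,y,z=np.moveaxis(W,-1,0)
    b=(d>0)&(x>.35)&(x<.58)&(y>-.4)&(y<.07)
    show(c+" board",W,b&(z>.114)&(z<.13))
    if c=="side":cv2.imwrite(f"pics/{c}3.png",cv2.resize(im[150:350,230:450,::-1],None,fx=2.5,fy=2.5))
E
```

```text
pos [ 0.5054 -0.1404  0.1044] t 7.65 F [1.23 0.55 6.13] op 0.6803252580663801
shift units [-0.029 -0.008  0.022]
[[0.143, 0.99, 0.005], [0.99, -0.143, -0.001], [-0.0, 0.005, -1.0]]
tool y yaw -8.22 world turn needed 0.02 -> tool z turn units -0.001 -0.02420806019459576
top board 789 c [ 485.  -145.8] size [321.  95.] ang 82.3 z [0.115  0.1211 0.1279]
side board 1672 c [ 502.7 -147.1] size [320.8  84.8] ang 77.0 z [0.1189 0.1222 0.1252]
```

View pics/side3.png

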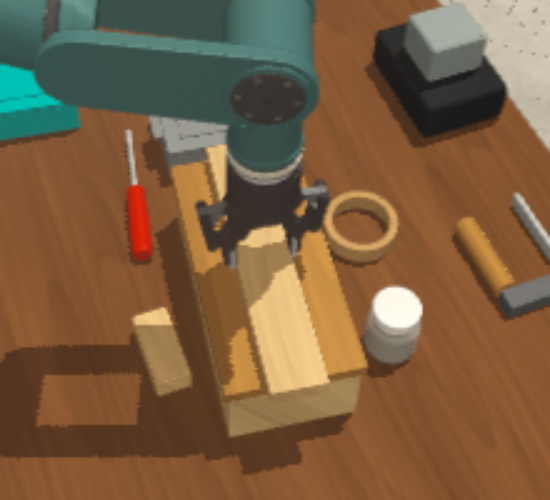

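Call:
{"name": "send_rows", "arguments": {"moves": [{"xyz": [0, 0, -0.015], "turn": [0, 0, 0]}, {"xyz": [0.05, 0, 0], "turn": [0, 0, 0]}, {"xyz": [0.1, 0, 0], "turn": [0, 0, 0]}, {"xyz": [0.1, 0, 0], "turn": [0, 0, 0]}, {"xyz": [0, 0, 0], "turn": [0, 0, 0]}]}}

```text
t: 8.25
tcp_pos: [0.5108, -0.0879, 0.1045]
ee_rot: [-0.001, 0.755, 0.656, 0.0]
contact_force: [0.3, 1.5, -0.9]
opening: 0.68
gripper_force: 68.2
```

```bash
cat > e.py <<'E'
from h import *; from m2 import *
plan([.503,-.146,.1],-8.2)
u=np.array([.143,.99]);n=np.array([.99,-.143])
for c in ("top","side"):
    im,d=get_image(c);W=cloud(c,d);x,y,z=np.moveaxis(W,-1,0);a=W[...,:2]@u;b=W[...,:2]@n
    m=(d>0)&(z>.114)&(z<.13)&(b>.49)&(b<.545)&(a<.33)&(a>-.25)
    P=np.c_[a[m],b[m],z[m]]
    e=[P[(P[:,1]>q)&(P[:,1]<q+.01),0].max() for q in(.5,.51,.52,.53)]
    print(c,"end u",np.round(e,4),"inner",P[:,0].min().round(4),"z of u",np.polyfit(P[:,0],P[:,2],1).round(4))
    g=(d>0)&(z>.128)&(z<.146)&(b>.515)&(b<.61)&(a>.29)&(a<.34)
    if g.sum(): print(" blade u",np.percentile(a[g],[0,10,50,90,100]).round(4),g.sum())
    cv2.imwrite(f"pics/{c}4.png",im[...,::-1]);np.save(c+"4.npy",d)
E
python3 e.py
```

```text
pos [ 0.5108 -0.0879  0.1045] t 8.25 F [ 0.28  1.47 -0.86] op 0.679533109047311
shift units [-0.293  0.002  0.022]
[[0.141, 0.99, -0.001], [0.99, -0.141, 0.002], [0.002, -0.001, -1.0]]
tool y yaw -8.08 world turn needed -0.12 -> tool z turn units 0.003 0.11753773211506768
top end u [0.1344 0.1366 0.1378 0.1366] inner -0.1821 z of u [1.000e-04 1.214e-01]
 blade u [0.3142 0.3156 0.3177 0.3189 0.3205] 30
side end u [0.1421 0.0173 0.0178 0.0192] inner -0.1821 z of u [0.0019 0.1224]
```

Call:
{"name": "send_rows", "arguments": {"moves": [{"xyz": [0.08, 0, 0], "turn": [0, 0, 0]}, {"xyz": [0.1, 0, 0], "turn": [0, 0, 0]}, {"xyz": [0.1, 0, 0], "turn": [0, 0, 0]}, {"xyz": [0.1, 0, 0], "turn": [0, 0, 0]}, {"xyz": [0.1, 0, 0], "turn": [0, 0, 0]}]}}

```text
t: 8.85
tcp_pos: [0.5245, 0.0039, 0.1045]
ee_rot: [0.0, 0.757, 0.654, -0.001]
contact_force: [-0.7, -0.3, -2.3]
opening: 0.686
gripper_force: 68.0
```

Call:
{"name": "send_rows", "arguments": {"moves": [{"xyz": [0.1, 0, 0], "turn": [0, 0, 0]}, {"xyz": [0.1, 0, 0], "turn": [0, 0, 0]}, {"xyz": [0.07, 0, 0], "turn": [0, 0, 0]}, {"xyz": [0, 0, 0], "turn": [0, 0, 0]}, {"xyz": [0, 0, 0], "turn": [0, 0, 0]}]}}

```text
t: 9.35
tcp_pos: [0.5323, 0.0575, 0.1045]
ee_rot: [-0.0, 0.756, 0.655, -0.0]
contact_force: [0.7, -1.1, -2.3]
opening: 0.683
gripper_force: 68.0
```

```bash
python3 e.py; python3 - <<'E'
import cv2,numpy as np
a=cv2.imread("pics/side4.png")[130:230,270:370];b=cv2.imread("pics/top4.png")[150:250,240:340]
cv2.imwrite("pics/c4.png",np.hstack([cv2.resize(q,(400,400),interpolation=2) for q in(a,b)]))
E
```

```text
pos [0.5323 0.0575 0.1045] t 9.35 F [ 0.7  -1.15 -2.28] op 0.6827852691174183
shift units [-1.028e+00  1.000e-03  2.300e-02]
[[0.143, 0.99, -0.001], [0.99, -0.143, -0.0], [-0.001, -0.001, -1.0]]
tool y yaw -8.22 world turn needed 0.02 -> tool z turn units -0.0 -0.02003592146836297
top end u [0.2848 0.2857 0.2844 0.3172] inner -0.1953 z of u [-0.0002  0.1211]
 blade u [0.3161 0.3164 0.3175 0.3191 0.3205] 27
side end u [0.2844 0.1759 0.1743 0.1741] inner -0.0343 z of u [0.0026 0.122 ]
 blade u [0.314  0.3148 0.3172 0.3206 0.3213] 7
```

View pics/c4.png

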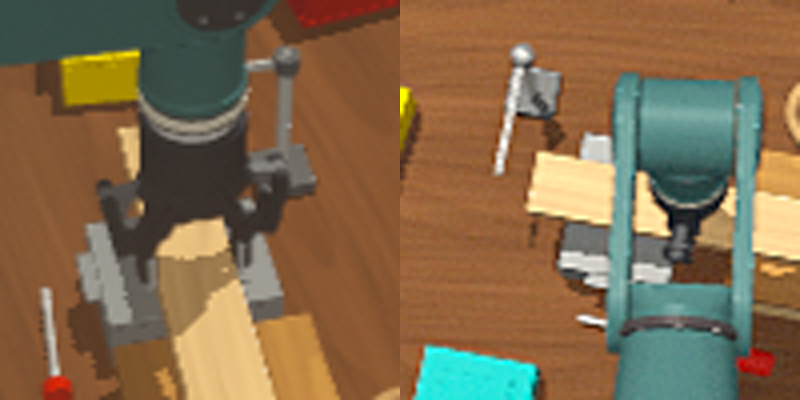

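Call:
{"name": "send_rows", "arguments": {"moves": [{"xyz": [0.06, 0, 0], "turn": [0, 0, 0]}, {"xyz": [0.06, 0, 0], "turn": [0, 0, 0]}, {"xyz": [0.035, 0, 0], "turn": [0, 0, 0]}, {"xyz": [0, 0, 0], "turn": [0, 0, 0]}, {"xyz": [0, 0, 0], "turn": [0, 0, 0]}]}}

```text
t: 9.95
tcp_pos: [0.5368, 0.0889, 0.1048]
ee_rot: [0.0, 0.756, 0.655, -0.0]
contact_force: [0.3, 1.0, -2.5]
opening: 0.682
gripper_force: 67.9
```

```bash
python3 e.py; python3 - <<'E'
from h import *
a=cv2.imread("pics/side4.png")[110:230,270:370];b=cv2.imread("pics/top4.png")[160:220,240:300]
cv2.imwrite("pics/c5.png",np.hstack([cv2.resize(a,(300,480),interpolation=2),cv2.resize(b,(480,480),interpolation=0)]))
# saturation of the board along its axis, by pixel projected with z=.122; edge by half level
m=camera_model("top");K,R,t=[np.array(m[k]) for k in("camera_matrix","R","t")]
im=cv2.imread("pics/top4.png").astype(np.float32)
def prof(bs,z,us):
    o=[]
    for bb in bs:
        X=np.c_[.143*us+.99*bb,.99*us-.143*bb,np.full(len(us),z)];c=X@R.T+t;p=c@K.T;p=(p[:,:2]/p[:,2:]).astype(np.float32)
        o.append(cv2.remap(im,p[None,:,0],p[None,:,1],cv2.INTER_LINEAR)[0])
    return np.mean(o,0)
us=np.arange(.29,.345,.003)
print(us.round(3));print("board",prof(np.arange(.485,.515,.003),.122,us).sum(1).round())
print("blade far",prof(np.arange(.555,.60,.003),.14,us).sum(1).round())
E
```

```text
pos [0.5368 0.0889 0.1048] t 9.95 F [ 0.29  0.95 -2.48] op 0.6816667700475302
shift units [-1.187 -0.     0.025]
[[0.142, 0.99, -0.0], [0.99, -0.142, -0.0], [-0.0, -0.0, -1.0]]
tool y yaw -8.18 world turn needed -0.02 -> tool z turn units 0.0 0.021576638194844122
top end u [0.3164 0.3137 0.315  0.3144] inner -0.2082 z of u [-0.0005  0.1214]
 blade u [0.2984 0.3151 0.3168 0.3189 0.3203] 32
side end u [0.3129 0.2053 0.2062 0.2112] inner -0.0034 z of u [0.0042 0.1219]
 blade u [0.3137 0.3152 0.3189 0.3217 0.3235] 15
[0.29  0.293 0.296 0.299 0.302 0.305 0.308 0.311 0.314 0.317 0.32  0.323
 0.326 0.329 0.332 0.335 0.338 0.341 0.344]
board [590. 587. 600. 607. 605. 601. 587. 549. 478. 369. 299. 311. 311. 309.
 310. 313. 316. 316. 314.]
blade far [284. 288. 298. 319. 333. 341. 337. 470. 625. 625. 453. 308. 296. 311.
 313. 315. 314. 316. 317.]
```

View pics/c5.png

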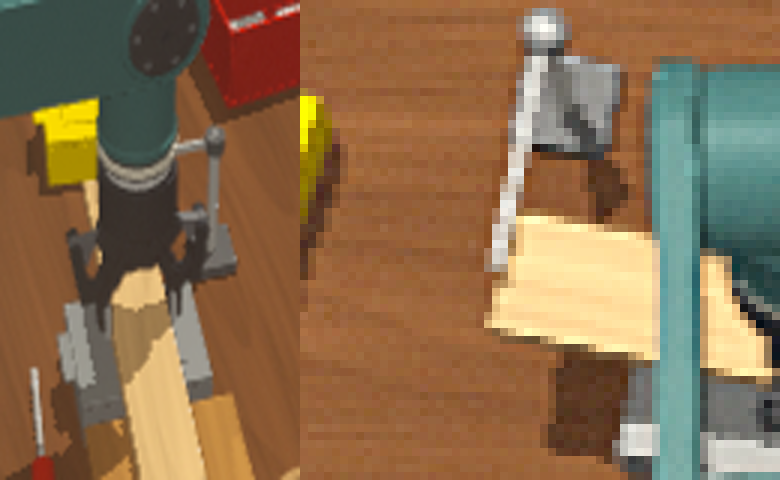

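The end face (right crop, around (490,300)) now lines up with the blade to within about 1–2 mm. I add a 1 mm nudge, let it settle, and hand in.

Call:
{"name": "send_rows", "arguments": {"moves": [{"xyz": [0.006, 0, 0], "turn": [0, 0, 0]}, {"xyz": [0, 0, 0], "turn": [0, 0, 0]}, {"xyz": [0, 0, 0], "turn": [0, 0, 0]}, {"xyz": [0, 0, 0], "turn": [0, 0, 0]}, {"xyz": [0, 0, 0], "turn": [0, 0, 0]}]}}

```text
t: 10.55
tcp_pos: [0.5371, 0.0897, 0.1049]
ee_rot: [-0.0, 0.756, 0.654, 0.0]
contact_force: [-0.3, -0.7, -3.0]
opening: 0.686
gripper_force: 67.9
```

```bash
python3 -c "
from h import *
plan([.503,-.146,.1]);print(workorder.job_done())"
```

```text
pos [0.5371 0.0897 0.1049] t 10.55 F [-0.32 -0.73 -3.05] op 0.6856209641504306
shift units [-1.191  0.     0.025]
[[0.143, 0.99, 0.0], [0.99, -0.143, 0.0], [0.0, 0.0, -1.0]]
the job is handed in; nothing more can be done
None
```

I handed the job in at about 10.6 s (the call returned no verdict): the lid is shut, and the gripper holds the board level with its outer end about 1 mm from the gauge blade's line by my last measurement.

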